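Seal the jar: disk in the mouth, locking ring over it

TASK

Close the open amber jar that stands in the wooden block: seat the larger of the two knobbed disks flat in its mouth and let go of it, then put the metal locking ring over disk and neck with its ears over the two notches of the neck, and turn it clockwise (seen from above) to its stop. Leave the ring locked, the disk still seated, and the smaller disk where it lies.

Things in the scene. Friction and masses are not known exactly. Their poses are not given: they have to be found in the camera images.
- jar_mouth (a point): Centre of the jar's rim, z up, 100 mm above the table. Jar fixed in a wooden block (90 mm along x, 120 along y, 24 high); body 68 wide to z 58 mm; neck 40 outside, 35 inside. 6-12 mm below the rim a 50 mm flange with two 60 degree notches centred at this frame's +y and -y (the block's short ends). Under it the ring's lugs turn only clockwise from the notches, about 80 degrees to a stop.
- disk_knob (a point): Right disk, loose, 50 g: middle of its round black knob (16 mm wide, 12 to 34 mm above the underside), 24 mm above the underside, z up. Steel rim 40 mm wide at 8-12 mm, below it a plug tapering from 32 to 24 mm at the underside, on which it stands. Seated, the plug is in the mouth, rim on rim, and this point 16 mm above the jar's mouth point.
- small_disk_knob (a point): Wrong disk, loose: same knob and height (point 24 mm above the underside), but only 26 mm wide; it would fall into the jar. Leave it.
- ring_center (a point): Loose metal ring, 60 g: centre, 14 mm above its underside, z up. 28 high (ridge 4 more over each ear), 61 wide; two flat ears, 26 wide, at +y and -y, 66 mm across: grasp over these. Bore 55; top lip with 28 mm hole (the knob passes); two lugs inside at the bottom below the ears, 44 mm between tips, 15 degrees play in the notches. Down on the disk this point is 5 mm below the mouth point.
Things that resemble listed ones, but are neither listed nor needed, are in the scene too. Leave any green look-alike of the part that bears disk_knob alone. What is shaped like the part that bears ring_center but red is not meant.

How it is judged:
On the way, in this order (a step that is already met when the one before it is completed fails the run):
1. the larger disk is seated flat in the jar's mouth and let go, before the ring is on (horizontal distance between disk_knob and jar_mouth below 0.006 m and z of disk_knob in the frame of jar_mouth between 0.01 and 0.02 m and angle between disk_knob's own z axis and vertical below 0.12 rad and contact force between the fingers and disk below 0.1 N and horizontal distance between ring_center and jar_mouth above 0.06 m), for 0.2 s.
2. the ring is down over disk and neck, its lugs below the flange, not yet turned (horizontal distance between ring_center and jar_mouth below 0.008 m and z of ring_center in the frame of jar_mouth below -0.001 m and angle between the x axis of ring_center and the x axis of jar_mouth, either way round below 0.7 rad), for 0.1 s.
At the end, for the whole second after the job is handed in: The larger disk sits flat in the mouth (within 6 mm of centre, tilt under 7 degrees, rim on rim); the ring is level and fully down over it (within 8 mm of centre, tilt under 7 degrees), turned at least 50 degrees from the notches so that it is locked; both at rest (horizontal distance between disk_knob and jar_mouth below 0.006 m and z of disk_knob in the frame of jar_mouth between 0.01 and 0.02 m and angle between each of disk_knob, ring_center's own z axis and vertical below 0.12 rad and horizontal distance between ring_center and jar_mouth below 0.008 m and z of ring_center in the frame of jar_mouth below -0.001 m and angle between the x axis of ring_center and the x axis of jar_mouth, either way round above 0.87 rad and linear speed of each of ring, disk below 0.02 m/s); the robot touches nothing.
It fails at once if the smaller disk is moved more than 30 mm (distance of small_disk_knob from where it was at the start of the episode above 0.03 m).
It also fails if it takes over 61 s, if anything falls off the work surface, if the arm or the gripper's body presses on something with over 40 N, if the wrist force passes 120 N, or if a joint passes its speed limit or range.

ROBOT

A 6-joint arm with a two-finger parallel gripper is mounted at the origin on the work surface; the furniture and walls round the work are solid. World frame = base frame: x ahead of the robot, y to its left, z up, the work surface at z = 0. Lengths are in m, angles in rad, forces in N, time in s.
With the tool pointing down it reaches from about 0.275 to 0.825 m from the base axis. Payload 5.2 kg.
Tool frame: the origin (TCP) lies at the very end of the fingers, on their centre line; the grasp point (between the pads) lies 19 mm behind it; z points along the fingers, y is the line along which they close (so a half turn about z gives the same grasp; the last joint's range is limited). The gripper opens to 93 mm and grips with 3 to 60 N. Pads are 15 mm wide; open, the fingers measure 128 mm over their backs; the gripper's body (75 mm by 188 mm) begins 65 mm behind the grasp point.
Start: joints at [-1.455, 0.259, 1.535, -0, 1.348, -0.203], TCP at [0.172, -0.522, 0.219] pointing down, gripper open.
Joint ranges: [-3.14, 3.14], [-0.91, 2.08], [0.19, 2.58], [-1.22, 4.36], [0.22, 2.71], [-3.12, 3.12]. Speed limits (rad/s): [2.57, 2.57, 3.14, 3.14, 3.14, 3.14].

INTERFACE

Orientations are given as a rotation vector (axis times angle).
In Python, from station import ctrl, eyes, spotter gives the robot as it stands.
- The arm moves only by the tool send_rows, never from a script. Its argument "series" is a list of rows, each a list of 7 numbers: the shift along the tool's x, y, z as a fraction of full scale, then the turn, a rotation vector about the tool's x, y, z as a fraction of full scale, then the closure, from 0 (fully open) to 1 (shut). In form: [[tx, ty, tz, rx, ry, rz, grip], ...]. A call has 1 to 20 rows; each row is the pose to reach, as a shift and turn from the pose commanded when the call began, along the tool's axes at that moment; what a row does not reach only later rows make up. Full scale, the value 1, is 150 mm for a shift and 1.5 rad for a turn. A row lasts 1/12 s, in which the tool goes at most 41.7 mm and 7.16 degrees, less where a joint would pass 70% of its speed; a pose out of reach is approached as far as the arm can. A call with a number of a shift or a turn outside -1 to 1 is refused whole. A call with a gripper value outside its range is refused whole. The fingers move at their own pace and stop on an object; the grip force is fixed at half the most. Time passes only in rows, so rows that repeat a pose let the fingers close. It gives the time, the measured TCP pose, the force, the opening and the grip force at its end, in the units of the state.
- ctrl.get_obs(): the state, without advancing time (a new reading comes with each control period).
- eyes.snapshot(name): name is "scene" or "side" or "wrist"; returns a dict with "image" (420x560x3 uint8, red, green, blue), "vertical_fov" (degrees; the focal length in pixels is half the picture's height over the tangent of half this angle, whatever the lens; pixels are square), "cx", "cy" (the principal point, pixels), "dist" ([k1, k2, p1, p2, k3] as OpenCV has them; the pictures are not rectified), "eye" and "rotation" of the camera in the world. Camera axes: x right, y down, z forward; pixel columns grow to the right and rows downward; lengths in m; the calibration is good to about 2 mm. A picture is of the moment at which its call begins. There is no depth.
- ctrl.close_job(): hands the job in; it is judged then, once.
Trained networks look in a picture, given as the dict that the camera call returned (one of the last four; its "shot" number tells which), for a name from the list of things; names that differ only in an ending like _2 or _b are one class to them, and where a whole thing is asked for, a point or a joint stands for the part that bears it (a point fixed in the world has none). Each returns a list of dicts, best first, with "conf" (0 to 1); they miss things now and then, are a little off and sometimes report something else, mostly with a low value. They report only what shows in the picture. A call takes as long as a camera call. They do not tell look-alikes from the thing itself.
- spotter.find_in(picture, target): "rect" ([left, top, right, bottom] in pixels, round what is visible of it).
The state is a dict: "time": time; "qpos": joint angles; "qvel": joint speeds; "joint_efforts": joint torques, N m; "ee_pos": TCP position; "eef_rot": TCP orientation; "wrist_force": force on the tool from outside, world axes, zero at the start; "wrist_torque": the same for the moment, N m; "width": opening from 0.0 (shut) to 1.0 (fully open); "grip_force": force on a finger pad.
Only numpy, scipy, OpenCV 4.12 (cv2) and the standard library are available. Lean on these libraries where they do the work, as an engineer would, in place of code of your own. Each camera call takes 0.05 s, during which the arm holds its last target. There are 200 camera calls.

## Working session

There is one attempt and no reset: what is moved stays moved. The work goes in short steps, Python scripts to look and compute and a tool call to move; the robot and the scene stay as the last step left them, time stands still between calls to the robot, and variables do not carry over. Pictures are saved under pics/ and viewed, at most 10 in all, crops included, and the job is handed in when it is done.

Besides the shell and the picture viewer there is one more tool, called after ">>>" by a JSON object that holds its "method" and its "body". send_rows: Moves the arm, as the interface text tells. Its arguments: {"type":"object","properties":{"series":{"type":"array"}},"required":["series"]}

```bash
mkdir -p pics; ls; cat > h.py <<'E'
import numpy as np, cv2
from station import ctrl, eyes, spotter
from scipy.spatial.transform import Rotation as R
def K(s):
    f=s["image"].shape[0]/2/np.tan(np.radians(s["vertical_fov"])/2)
    return np.array([[f,0,s["cx"]],[0,f,s["cy"]],[0,0,1.]])
def ray(s,uv):
    p=cv2.undistortPoints(np.array([[uv]],float),K(s),np.array(s["dist"],float))[0,0]
    rot=np.array(s["rotation"]); 
    rot=rot if rot.shape==(3,3) else R.from_rotvec(rot).as_matrix()
    return np.array(s["eye"]),rot@np.array([p[0],p[1],1])
def at_z(s,uv,z):
    e,d=ray(s,uv); return (e+d*(z-e[2])/d[2]).round(4)
def proj(s,P):
    rot=np.array(s["rotation"]); rot=rot if rot.shape==(3,3) else R.from_rotvec(rot).as_matrix()
    c=(np.atleast_2d(P)-np.array(s["eye"]))@rot
    return cv2.projectPoints(c,np.zeros(3),np.zeros(3),K(s),np.array(s["dist"],float))[0][:,0]
def save(s,n,crop=None,k=1):
    im=s["image"][:,:,::-1]
    if crop: l,t,r,b=crop; im=im[t:b,l:r]
    cv2.imwrite(f"pics/{n}.png",cv2.resize(im,None,fx=k,fy=k,interpolation=cv2.INTER_CUBIC))
def plan(target,yaw):
    "print move numbers in tool axes (scaled) from present pose to target pos with tool down, tool x at yaw"
    o=ctrl.get_obs(); r=R.from_rotvec(o["eef_rot"]); 
    t=R.from_euler('z',yaw)*R.from_euler('x',np.pi)
    print("shift",(r.inv().apply(np.array(target)-o["ee_pos"])/.15).round(3),"turn",((r.inv()*t).as_rotvec()/1.5).round(3))
E
cat > a.py <<'E'
from h import *
o=ctrl.get_obs();print({k:np.round(v,3) for k,v in o.items()})
ims=[]
for n in ("scene","side"):
    s=eyes.snapshot(n);print(n,s["eye"],s["rotation"],s["vertical_fov"],s["dist"])
    save(s,n,k=1.42)
    for t in ("jar_mouth","disk_knob","small_disk_knob","ring_center"):
        for d in spotter.find_in(s,t):
            l,tp,r,b=d["rect"];print(t,round(d["conf"],2),np.round(d["rect"]),at_z(s,((l+r)/2,(tp+b)/2),.02))
E
python3 a.py
```

```text
pics
{'time': np.float64(0.0), 'qpos': array([-1.455,  0.259,  1.536, -0.   ,  1.348, -0.203]), 'qvel': array([ 0.001, -0.   , -0.001,  0.002, -0.001,  0.   ]), 'joint_efforts': array([ 0.0000e+00, -4.3731e+01, -2.8400e+01,  7.2000e-02,  4.1000e-02,
       -0.0000e+00]), 'ee_pos': array([ 0.172, -0.522,  0.218]), 'eef_rot': array([-3.1  , -0.498, -0.   ]), 'wrist_force': array([ 0.22 , -0.518, -0.432]), 'wrist_torque': array([ 0.013, -0.046,  0.031]), 'grip_force': np.float64(0.0), 'width': np.float64(1.002)}
scene [-0.27794598 -0.4690612   0.61272387] [-1.92997435  1.01838189 -0.54159407] 54.595090938042304 [-0.01115425  0.          0.          0.          0.        ]
jar_mouth 0.94 [255. 206. 312. 257.] [0.4389 0.0229 0.02  ]
disk_knob 0.73 [346. 289. 367. 305.] [ 0.3226 -0.2375  0.02  ]
disk_knob 0.72 [363. 266. 380. 283.] [ 0.4065 -0.235   0.02  ]
side [ 0.26478133 -0.72299269  0.56649544] [-2.12556907  0.14291781 -0.09908899] 54.118380635012265 [-0.1213806  0.         0.         0.         0.       ]
jar_mouth 0.89 [274. 209. 330. 267.] [0.4273 0.0297 0.02  ]
disk_knob 0.86 [261. 322. 287. 345.] [ 0.3276 -0.2436  0.02  ]
disk_knob 0.67 [311. 320. 332. 338.] [ 0.4117 -0.2436  0.02  ]
ring_center 0.71 [241. 190. 263. 212.] [0.3277 0.2113 0.02  ]
ring_center 0.7 [284. 193. 306. 215.] [0.4373 0.1824 0.02  ]
```

View pics/side.png

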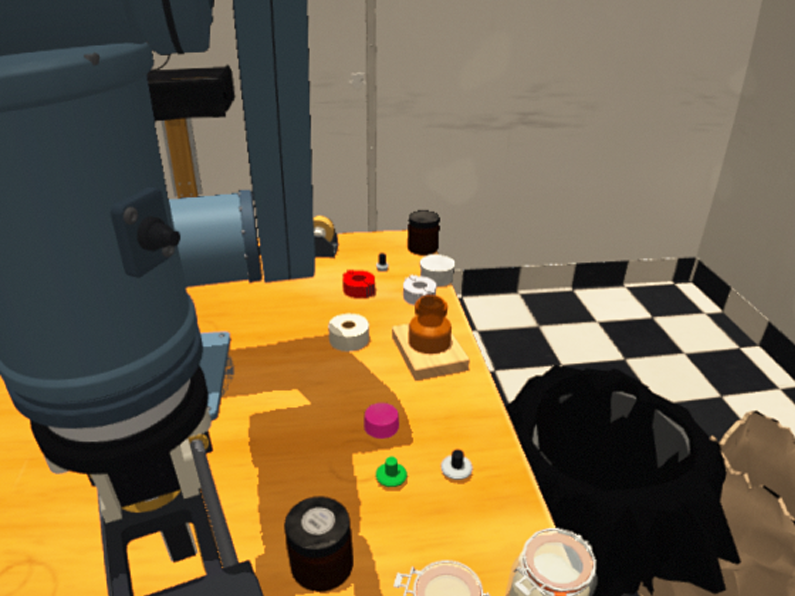

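View pics/scene.png

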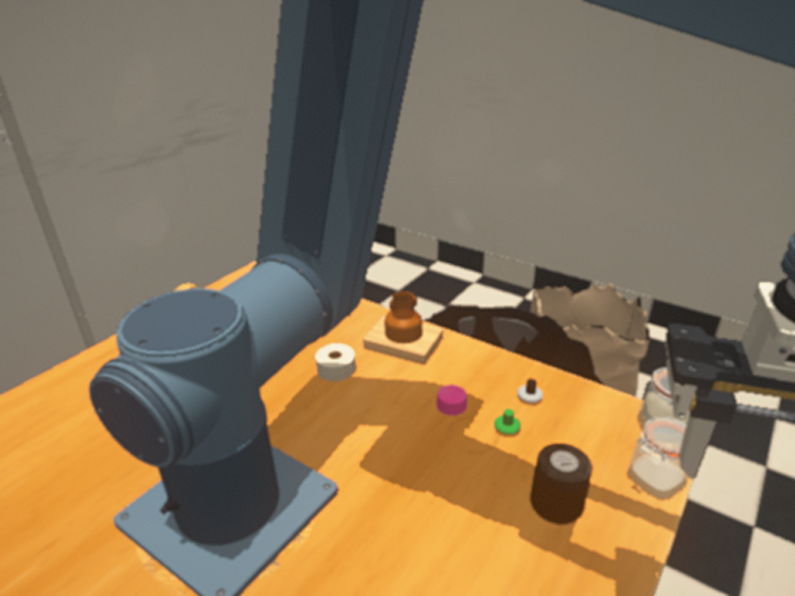

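Possible disks in the side picture (pixels as displayed):
- Steel disk with black knob at (456,463). This is the larger one by the description, and my choice.
- Green look-alike at (391,472).
- Small disk at (382,262), far away.

Possible rings:
- Metal ring at (420,290), my choice.
- Red ring at (358,283).
- White rolls at (349,330) and (437,268).

The jar is at (430,320). I'll move above the steel disk and check it in a close crop.

```bash
python3 -c "
from h import *
plan([.41,-.245,.22],0);r=R.from_rotvec(ctrl.get_obs()['eef_rot']).as_matrix();print(r.round(3))
s=eyes.snapshot('wrist');print(s['eye'],np.array(s['rotation']).round(3),s['vertical_fov'])
for y in (-np.pi/2,0,np.pi/2): plan([.38,-.245,.24],y)"
```

```text
shift [ 2.084 -1.259 -0.009] turn [-0.    -0.     0.213]
[[ 0.95   0.313 -0.   ]
 [ 0.313 -0.95   0.   ]
 [ 0.    -0.    -1.   ]]
[ 0.24683391 -0.49773188  0.38328284] [ 2.348 -1.698 -0.247] 59.130629326276164
shift [ 1.894 -1.322 -0.142] turn [-0.    0.    1.26]
shift [ 1.894 -1.322 -0.142] turn [-0.     0.     0.213]
shift [ 1.894 -1.322 -0.142] turn [-0.    -0.    -0.835]
```

>>> {"method": "send_rows", "body": {"series": [[0, 0, -0.3, 0, 0, 0, 0], [0.25, -0.17, -0.3, 0, 0, 0, 0], [0.5, -0.35, -0.3, 0, 0, 0.05, 0], [0.75, -0.52, -0.3, 0, 0, 0.1, 0], [0.95, -0.66, -0.3, 0, 0, 0.15, 0], [0.95, -0.66, -0.3, 0, 0, 0.213, 0], [0.95, -0.66, -0.3, 0, 0, 0.213, 0], [0.95, -0.66, -0.3, 0, 0, 0.213, 0]]}}

```text
time: 1.22
ee_pos: [0.2769, -0.3837, 0.264]
eef_rot: [3.14, 0.006, -0.0]
wrist_force: [-0.5, -0.3, 0.9]
width: 0.997
grip_force: 0.0
```

```bash
python3 -c "
from h import *
plan([.37,-.245,.24],0)"
```

```text
shift [ 0.624 -0.922  0.159] turn [0.001 0.    0.002]
```

>>> {"method": "send_rows", "body": {"series": [[0.15, -0.23, 0, 0, 0, 0, 0], [0.31, -0.46, 0.05, 0, 0, 0, 0], [0.47, -0.69, 0.1, 0, 0, 0, 0], [0.62, -0.92, 0.16, 0, 0, 0, 0], [0.62, -0.92, 0.16, 0, 0, 0, 0], [0.62, -0.92, 0.16, 0, 0, 0, 0], [0.62, -0.92, 0.16, 0, 0, 0, 0]]}}

```text
time: 1.8
ee_pos: [0.3696, -0.2471, 0.2397]
eef_rot: [3.141, 0.001, -0.001]
wrist_force: [0.1, 0.1, -0.9]
width: 0.998
grip_force: 0.0
```

```bash
cat > b.py <<'E'
from h import *
import sys
s=eyes.snapshot('wrist');save(s,sys.argv[1]);print(s['eye'],ctrl.get_obs()['ee_pos'])
for t in sys.argv[2].split(','):
    for d in spotter.find_in(s,t):
        l,tp,r,b=d["rect"];print(t,round(d["conf"],2),np.round(d["rect"]),at_z(s,((l+r)/2,(tp+b)/2),float(sys.argv[3])))
E
python3 b.py w1 disk_knob .017
```

```text
[ 0.44808921 -0.24716249  0.40431655] [ 0.36940699 -0.24758713  0.23984649]
disk_knob 0.86 [248. 184. 281. 221.] [ 0.3323 -0.2345  0.017 ]
disk_knob 0.72 [250. 109. 282. 146.] [ 0.4134 -0.2365  0.017 ]
```

View pics/w1.png

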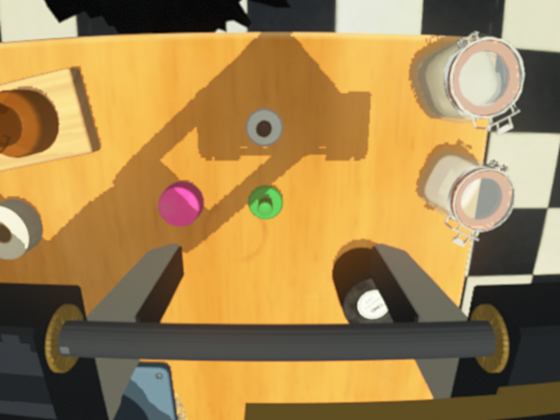

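>>> {"method": "send_rows", "body": {"series": [[0.15, -0.04, 0.25, 0, 0, 0, 0], [0.29, -0.07, 0.5, 0, 0, 0, 0], [0.29, -0.07, 0.75, 0, 0, 0, 0], [0.29, -0.07, 0.95, 0, 0, 0, 0], [0.29, -0.07, 1, 0, 0, 0, 0], [0.29, -0.07, 1, 0, 0, 0, 0], [0.29, -0.07, 1, 0, 0, 0, 0]]}}

```text
time: 2.48
ee_pos: [0.4134, -0.2369, 0.0906]
eef_rot: [3.141, -0.004, 0.001]
wrist_force: [0.6, -1.2, 0.2]
width: 1.001
grip_force: 0.0
```

```bash
python3 b.py w2 disk_knob .022
```

```text
[ 0.49174211 -0.23723898  0.2553487 ] [ 0.4140744  -0.23721669  0.09148175]
disk_knob 0.9 [246. 288. 298. 322.] [ 0.3453 -0.2334  0.022 ]
disk_knob 0.88 [246. 181. 302. 235.] [ 0.4188 -0.2353  0.022 ]
```

View pics/w2.png

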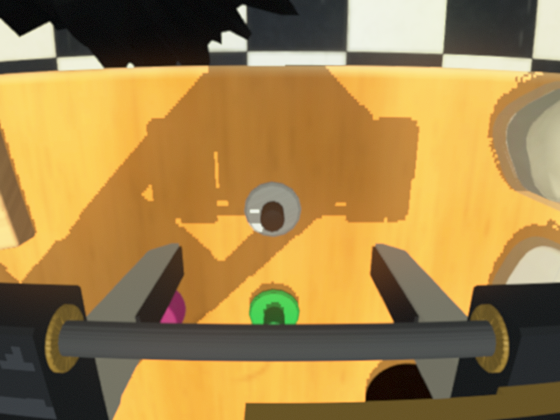

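The close view shows the steel disk with its black knob, rim centre (273,208) and knob top (272,214). The green one is behind it at (273,308).

```bash
python3 -c "
from h import *
s=eyes.snapshot('wrist')
print(at_z(s,(273,208),.012),at_z(s,(272,214),.034)); p=at_z(s,(273,208),.012);plan([p[0],p[1],.015],0)"
```

```text
[ 0.4162 -0.2351  0.012 ] [ 0.4191 -0.2346  0.034 ]
shift [ 0.01  -0.014  0.512] turn [ 0.002 -0.002 -0.001]
```

>>> {"method": "send_rows", "body": {"series": [[0.02, -0.015, 0.15, 0, 0, 0, 0], [0.02, -0.015, 0.35, 0, 0, 0, 0.3], [0.02, -0.015, 0.51, 0, 0, 0, 0.5], [0.02, -0.015, 0.51, 0, 0, 0, 0.5], [0.02, -0.015, 0.51, 0, 0, 0, 1], [0.02, -0.015, 0.51, 0, 0, 0, 1], [0.02, -0.015, 0.51, 0, 0, 0, 1], [0.02, -0.015, 0.51, 0, 0, 0, 1], [0.02, -0.015, 0.51, 0, 0, 0, 1], [0.02, -0.015, 0.51, 0, 0, 0, 1], [0.02, -0.015, 0.51, 0, 0, 0, 1], [0.02, -0.015, 0.51, 0, 0, 0, 1]]}}

```text
time: 3.63
ee_pos: [0.4164, -0.233, 0.0133]
eef_rot: [3.141, -0.001, 0.0]
wrist_force: [0.0, -0.4, 0.6]
width: 0.261
grip_force: 0.0
```

>>> {"method": "send_rows", "body": {"series": [[0, 0, 0, 0, 0, 0, 1], [0, 0, 0, 0, 0, 0, 1], [0, 0, 0, 0, 0, 0, 1], [0, 0, 0, 0, 0, 0, 1], [0, 0, 0, 0, 0, 0, 1], [0, 0, 0, 0, 0, 0, 1]]}}

```text
time: 4.13
ee_pos: [0.4163, -0.233, 0.0132]
eef_rot: [3.142, -0.001, -0.0]
wrist_force: [0.1, 0.9, 1.8]
width: 0.161
grip_force: 30.0
```

>>> {"method": "send_rows", "body": {"series": [[0, 0, -0.15, 0, 0, 0, 1], [0, 0, -0.4, 0, 0, 0, 1], [0, 0, -0.65, 0, 0, 0, 1], [0, 0, -0.9, 0, 0, 0, 1], [-0.1, -0.2, -1, 0, 0, 0, 1], [-0.2, -0.4, -1, 0, 0, 0, 1], [-0.3, -0.6, -1, 0, 0, 0, 1], [-0.3, -0.8, -1, 0, 0, 0, 1], [-0.3, -1, -1, 0, 0, 0, 1], [-0.3, -1, -1, 0, 0, 0, 1]]}}

```text
time: 4.97
ee_pos: [0.3698, -0.0784, 0.1629]
eef_rot: [-3.139, -0.003, 0.002]
wrist_force: [-0.6, 0.6, -0.7]
width: 0.16
grip_force: 30.0
```

>>> {"method": "send_rows", "body": {"series": [[0, -0.2, -0.15, 0, 0, 0, 1], [0, -0.4, -0.3, 0, 0, 0, 1], [0, -0.6, -0.5, 0, 0, 0, 1], [0, -0.7, -0.5, 0, 0, 0, 1], [0, -0.7, -0.5, 0, 0, 0, 1], [0, -0.7, -0.5, 0, 0, 0, 1], [0, -0.7, -0.5, 0, 0, 0, 1]]}}

```text
time: 5.55
ee_pos: [0.3711, 0.0215, 0.2374]
eef_rot: [3.141, -0.001, -0.002]
wrist_force: [0.6, -0.3, -1.4]
width: 0.163
grip_force: 30.0
```

```bash
python3 b.py w3 jar_mouth,ring_center,small_disk_knob .1
```

```text
[0.44974734 0.02121821 0.40190538] [0.37102515 0.02127514 0.23724568]
jar_mouth 0.8 [217.  67. 345. 172.] [0.4287 0.0176 0.1   ]
ring_center 0.97 [ 77.  76. 154. 139.] [0.4398 0.1518 0.1   ]
ring_center 0.85 [ 61. 177. 125. 234.] [0.3568 0.182  0.1   ]
small_disk_knob 0.62 [  4. 150.  38. 172.] [0.3968 0.2424 0.1   ]
```

View pics/w3.png

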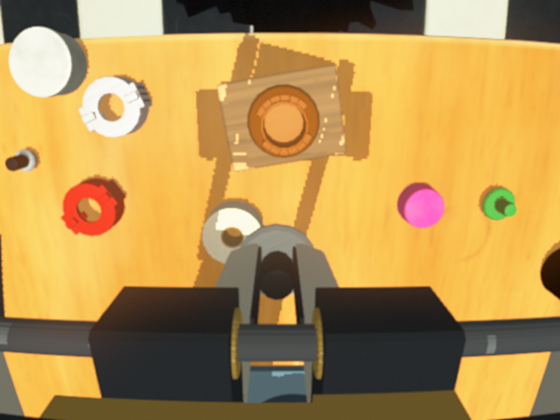

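The wrist view shows:
- Amber jar mouth at about (284,123) in its yawed block.
- Metal ring at (112,106), with ears at about (88,117) and (140,97).
- Red ring at (92,209).
- Small disk at (25,160).
- White rolls at (45,62) and (232,235).

The large disk is held in the fingers.

```bash
cat > c.py <<'E'
from h import *
s=eyes.snapshot('wrist')
im=s['image'][:,:,::-1].copy()
g=cv2.cvtColor(im,cv2.COLOR_BGR2GRAY)
g4=cv2.resize(g,None,fx=4,fy=4,interpolation=cv2.INTER_CUBIC)
sub=g4[50*4:190*4,230*4:340*4]
for lo,hi in ((17,28),):
    c=cv2.HoughCircles(cv2.GaussianBlur(sub,(7,7),2),cv2.HOUGH_GRADIENT,1,8,param1=80,param2=25,minRadius=lo*4,maxRadius=hi*4)
    if c is not None:
        for x,y,r in c[0][:5]: 
            u=(230+x/4,50+y/4);print(np.round(u,1),r/4,at_z(s,u,.1))
# block top by colour: corners at z=.024 ; jar axis prediction overlay
big=cv2.resize(im[50:190,70:360],None,fx=2.7,fy=2.7,interpolation=cv2.INTER_CUBIC)
cv2.imwrite('pics/w4.png',big)
for u in ((220,82),(336,65),(345,152),(236,170)): print(at_z(s,u,.024))
E
python3 c.py
```

```text
[283.4 123.4] 19.075 [0.4258 0.0155 0.1   ]
[0.4604 0.0765 0.024 ]
[ 0.4762 -0.037   0.024 ]
[ 0.3908 -0.0493  0.024 ]
[0.3721 0.0634 0.024 ]
```

View pics/w4.png

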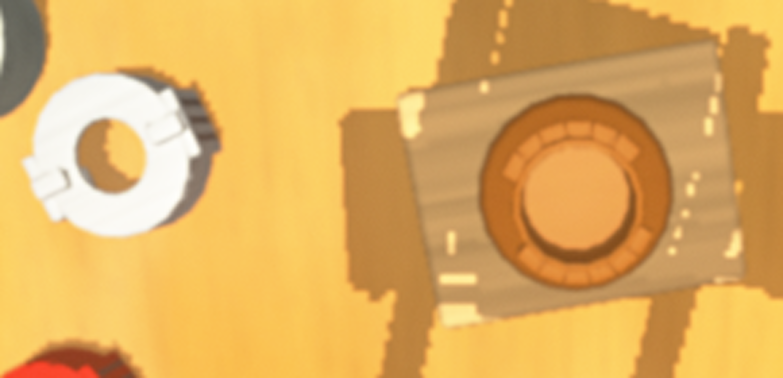

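>>> {"method": "send_rows", "body": {"series": [[0.18, 0.02, 0, 0, 0, 0, 1], [0.357, 0.042, 0.15, 0, 0, 0, 1], [0.357, 0.042, 0.35, 0, 0, 0, 1], [0.357, 0.042, 0.5, 0, 0, 0, 1], [0.357, 0.042, 0.5, 0, 0, 0, 1], [0.357, 0.042, 0.5, 0, 0, 0, 1], [0.357, 0.042, 0.5, 0, 0, 0, 1]]}}

```text
time: 6.38
ee_pos: [0.4257, 0.0153, 0.1642]
eef_rot: [3.141, -0.002, 0.002]
wrist_force: [0.3, 0.1, -0.5]
width: 0.161
grip_force: 30.0
```

```bash
python3 b.py w5 jar_mouth,disk_knob .1; python3 -c "
from h import *
s=eyes.snapshot('wrist')
print(proj(s,[[.4255,.015,.1],[.4255,.015,.1+.0566]]));plan([.4245,.015,.106],0)"
```

```text
[0.50390139 0.01499942 0.32894681] [0.42606894 0.01528726 0.16467704]
jar_mouth 0.83 [198. 130. 351. 249.] [0.4448 0.0165 0.1   ]
disk_knob 0.65 [242. 224. 316. 299.] [0.3944 0.0137 0.1   ]
disk_knob 0.58 [506. 257. 544. 296.] [ 0.3798 -0.1649  0.1   ]
[[276.86476967 218.42418229]
 [277.0041454  254.36057813]]
shift [-0.011  0.003  0.391] turn [ 0.    -0.002 -0.001]
```

View pics/w5.png

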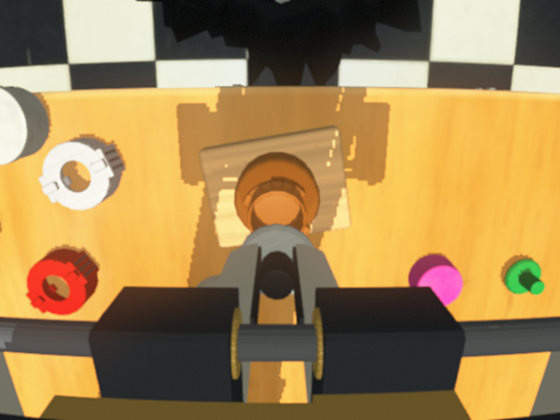

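The disk is above the mouth; its rim front edge is at (277,224) and the mouth at about (277,212). I'll check the alignment numerically.

```bash
python3 -c "
from h import *
s=eyes.snapshot('wrist')
print('rim front',at_z(s,(277,224),.163),'ring ears',at_z(s,(50,187),.03),at_z(s,(100,158),.03),'ringtop hole',at_z(s,(77,175),.028))
g=np.array([.4261,.0153,.163]);print(proj(s,[g+[.02,0,0],g+[.02*.7,.02*.7,0]]))"
```

```text
rim front [0.4441 0.0151 0.163 ] ring ears [0.4299 0.2114 0.03  ] [0.4545 0.1624 0.03  ] ringtop hole [0.4398 0.1859 0.028 ]
[[276.52474965 220.0596067 ]
 [247.40997097 231.88668503]]
```

>>> {"method": "send_rows", "body": {"series": [[0, 0, 0.1, 0, 0, 0, 1], [0, 0, 0.2, 0, 0, 0, 1], [0, 0, 0.28, 0, 0, 0, 1], [0, 0, 0.34, 0, 0, 0, 1], [0, 0, 0.37, 0, 0, 0, 1], [0, 0, 0.385, 0, 0, 0, 1], [0, 0, 0.395, 0, 0, 0, 1], [0, 0, 0.395, 0, 0, 0, 1], [0, 0, 0.395, 0, 0, 0, 1]]}}

```text
time: 7.38
ee_pos: [0.4252, 0.0157, 0.1051]
eef_rot: [3.141, -0.001, 0.001]
wrist_force: [-3.9, 0.9, 5.2]
width: 0.165
grip_force: 30.0
```

>>> {"method": "send_rows", "body": {"series": [[-0.007, 0, 0, 0, 0, 0, 1], [-0.007, 0, 0.005, 0, 0, 0, 1], [-0.007, 0, 0.005, 0, 0, 0, 1], [-0.007, 0, 0.005, 0, 0, 0, 0.8], [-0.007, 0, 0.005, 0, 0, 0, 0.6], [-0.007, 0, 0.005, 0, 0, 0, 0.5], [-0.007, 0, 0.005, 0, 0, 0, 0.5], [-0.007, 0, 0.005, 0, 0, 0, 0.5], [-0.007, 0, 0.005, 0, 0, 0, 0.5], [-0.007, 0, -0.2, 0, 0, 0, 0.5], [-0.007, 0, -0.45, 0, 0, 0, 0.4], [-0.2, 0, -0.7, 0, 0, 0, 0.2], [-0.4, 0, -0.9, 0, 0, 0, 0], [-0.4, 0, -0.9, 0, 0, 0, 0], [-0.4, 0, -0.9, 0, 0, 0, 0], [-0.4, 0, -0.9, 0, 0, 0, 0]]}}

```text
time: 8.72
ee_pos: [0.3652, 0.0158, 0.2385]
eef_rot: [-3.142, 0.002, -0.001]
wrist_force: [0.5, -0.6, -0.1]
width: 0.884
grip_force: 0.0
```

```bash
python3 -c "
from h import *
s=eyes.snapshot('wrist');save(s,'w6',(40,60,400,320),2.2);print(spotter.find_in(s,'disk_knob'),proj(s,[[.425,.0155,.112],[.425,.0155,.134]]));o=ctrl.get_obs();print(o['ee_pos'],o['qpos'])"
```

```text
[{'rect': [479.7, 178.5, 512.2, 213.8], 'conf': 0.86}, {'rect': [250.7, 95.9, 299.6, 145.1], 'conf': 0.83}] [[276.67558374 118.1308955 ]
 [276.67600718 120.10933812]]
[0.36493828 0.01590648 0.23742344] [-2.64792570e-01 -1.02227421e-01  1.88641751e+00  1.66549672e-04
  1.35985380e+00  1.30682057e+00]
```

View pics/w6.png

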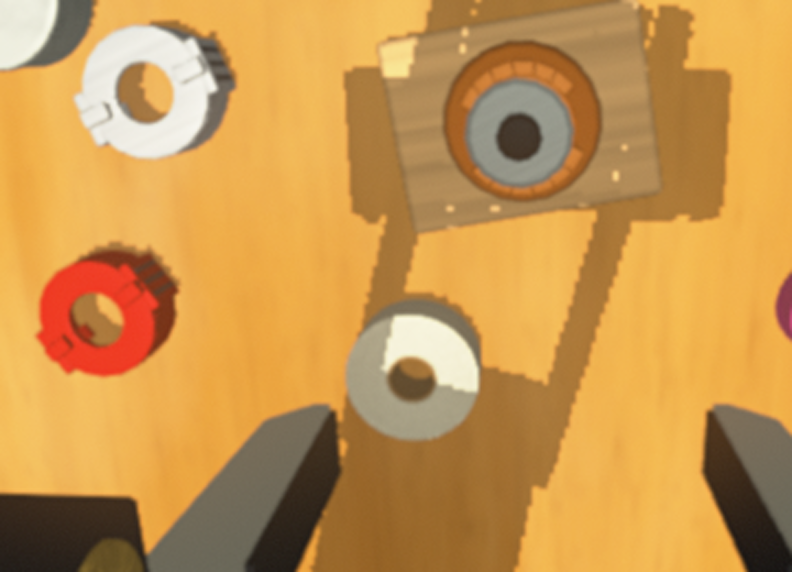

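The disk is seated, with rim centre at (275,120) and knob at (275,122) in the full picture, concentric and flat. Next is the ring.

>>> {"method": "send_rows", "body": {"series": [[0.1, -0.2, 0, 0, 0, -0.06, 0], [0.2, -0.4, 0, 0, 0, -0.12, 0], [0.3, -0.6, 0, 0, 0, -0.18, 0], [0.4, -0.8, 0, 0, 0, -0.24, 0], [0.47, -1, 0, 0, 0, -0.311, 0], [0.47, -1, 0.2, 0, 0, -0.311, 0], [0.47, -1, 0.4, 0, 0, -0.311, 0], [0.47, -1, 0.5, 0, 0, -0.311, 0], [0.47, -1, 0.5, 0, 0, -0.311, 0], [0.47, -1, 0.5, 0, 0, -0.311, 0]]}}

```text
time: 9.65
ee_pos: [0.4348, 0.1658, 0.1618]
eef_rot: [-3.056, -0.725, 0.008]
wrist_force: [-0.3, 0.6, 0.4]
width: 1.001
grip_force: 0.0
```

```bash
python3 b.py w7 ring_center .014; python3 -c "
from h import *
plan([.441,.1865,.008],.466)"
```

```text
[0.50562654 0.20117164 0.32612001] [0.43585749 0.16578955 0.16325618]
ring_center 0.86 [125. 223. 202. 288.] [0.327  0.2302 0.014 ]
ring_center 0.71 [214. 132. 295. 210.] [0.4373 0.189  0.014 ]
shift [ 0.089 -0.11   1.041] turn [ 0. -0. -0.]
```

View pics/w7.png

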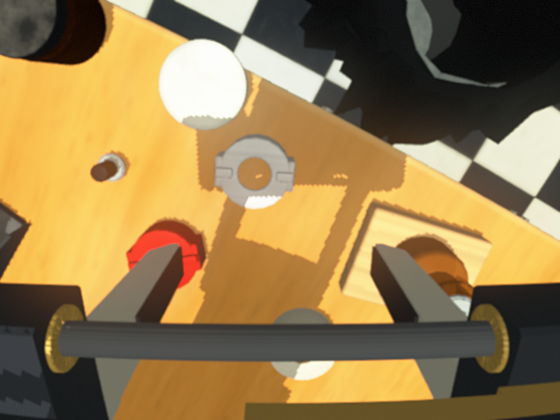

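The metal ring's hole is at (255,174) with ears at (225,172) and (285,174), so it lines up with the tool to within about 2°. The red ring is at (165,255), clear of the finger path.

```bash
python3 -c "
from h import *
s=eyes.snapshot('wrist')
a,b=at_z(s,(225,172),.031),at_z(s,(285,174),.031);h=at_z(s,(255,174),.028);d=a-b
print(a,b,(a+b)/2,h,np.arctan2(-d[0],d[1]))
m=(h+(a+b)/2)/2;plan([m[0],m[1],.008],np.arctan2(-d[0],d[1]))"
```

```text
[0.4316 0.211  0.031 ] [0.4521 0.1662 0.031 ] [0.44185 0.1886  0.031  ] [0.4404 0.1881 0.028 ] 0.4291472257414781
shift [ 0.092 -0.122  1.045] turn [ 0.    -0.001  0.024]
```

>>> {"method": "send_rows", "body": {"series": [[0.05, -0.06, 0.1, 0, 0, 0.024, 0], [0.09, -0.12, 0.3, 0, 0, 0.024, 0], [0.09, -0.12, 0.5, 0, 0, 0.024, 0], [0.09, -0.12, 0.7, 0, 0, 0.024, 0], [0.09, -0.12, 0.88, 0, 0, 0.024, 0], [0.09, -0.12, 0.96, 0, 0, 0.024, 0], [0.09, -0.12, 1, 0, 0, 0.024, 0], [0.09, -0.12, 1, 0, 0, 0.024, 0]]}}

```text
time: 10.47
ee_pos: [0.4398, 0.1877, 0.0137]
eef_rot: [-3.069, -0.669, 0.001]
wrist_force: [-1.0, 0.1, 0.9]
width: 0.999
grip_force: 0.0
```

>>> {"method": "send_rows", "body": {"series": [[0, 0, 0.02, 0, 0, 0, 0], [0, 0, 0.045, 0, 0, 0, 0], [0, 0, 0.045, 0, 0, 0, 0], [0, 0, 0.045, 0, 0, 0, 1], [0, 0, 0.045, 0, 0, 0, 1], [0, 0, 0.045, 0, 0, 0, 1], [0, 0, 0.045, 0, 0, 0, 1], [0, 0, 0.045, 0, 0, 0, 1], [0, 0, 0.045, 0, 0, 0, 1], [0, 0, 0.045, 0, 0, 0, 1], [0, 0, 0.045, 0, 0, 0, 1]]}}

```text
time: 11.38
ee_pos: [0.4397, 0.1879, 0.0074]
eef_rot: [-3.069, -0.67, -0.0]
wrist_force: [-1.1, 0.8, 2.7]
width: 0.707
grip_force: 29.8
```

>>> {"method": "send_rows", "body": {"series": [[0, 0, -0.1, 0, 0, 0, 1], [0, 0, -0.3, 0, 0, 0, 1], [0, 0, -0.5, 0, 0, 0, 1], [0, 0, -0.7, 0, 0, 0, 1], [0, 0, -0.9, 0, 0, 0.06, 1], [0, 0, -1, 0, 0, 0.12, 1], [0, 0, -1, 0, 0, 0.188, 1], [0, 0, -1, 0, 0, 0.188, 1], [0, 0, -1, 0, 0, 0.188, 1]]}}

```text
time: 12.13
ee_pos: [0.4392, 0.1878, 0.1568]
eef_rot: [3.133, 0.237, -0.001]
wrist_force: [0.6, 0.6, -1.5]
width: 0.713
grip_force: 29.8
```

```bash
python3 -c "
from h import *
plan([.4235,.016,.17],.147);o=ctrl.get_obs();print(o['ee_pos'],o['width'],o['qpos'])"
```

```text
shift [-0.275  1.117 -0.088] turn [0.    0.    0.003]
[0.43915068 0.18778636 0.15679454] 0.7128104817324588 [ 1.69990824e-01  1.83191373e-01  1.79359529e+00 -3.82668679e-05
  1.16553136e+00  1.59004250e+00]
```

>>> {"method": "send_rows", "body": {"series": [[-0.05, 0.15, -0.1, 0, 0, 0, 1], [-0.1, 0.35, -0.1, 0, 0, 0, 1], [-0.15, 0.55, -0.1, 0, 0, 0, 1], [-0.2, 0.75, -0.1, 0, 0, 0, 1], [-0.24, 0.9, -0.1, 0, 0, 0, 1], [-0.275, 1, -0.1, 0, 0, 0, 1], [-0.275, 1, -0.1, 0, 0, 0, 1], [-0.275, 1, -0.1, 0, 0, 0, 1]]}}

```text
time: 12.8
ee_pos: [0.4203, 0.0331, 0.1713]
eef_rot: [-3.132, -0.231, 0.003]
wrist_force: [0.1, -0.5, -1.7]
width: 0.71
grip_force: 29.8
```

```bash
python3 -c "
from h import *
plan([.4235,.016,.155],.147);print(ctrl.get_obs()['ee_pos'])
s=eyes.snapshot('wrist');save(s,'w8');h=.162
print(proj(s,[[.4235,.016,.1],[.4235,.016,.134]]))"
```

```text
shift [0.005 0.116 0.109] turn [-0.001  0.001  0.   ]
[0.42030345 0.03308443 0.17131875]
[[302.49524769 213.01586672]
 [306.31436766 231.32348045]]
```

View pics/w8.png

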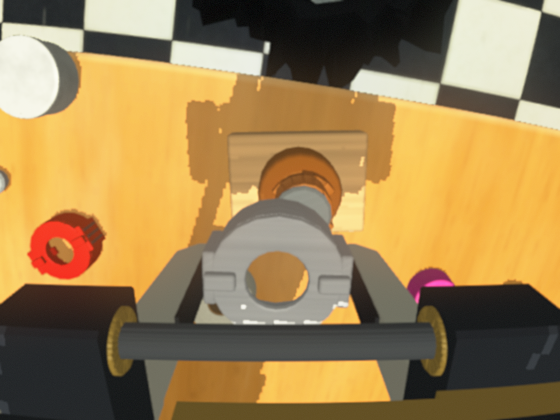

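The ring is held level, hole centre at (277,279), with its ears parallel to the block's long side. The disk edge is visible at (310,205).

```bash
python3 -c "
from h import *
s=eyes.snapshot('wrist');p=at_z(s,(277,279),.192);o=ctrl.get_obs()['ee_pos'];r=R.from_rotvec(ctrl.get_obs()['eef_rot'])
print(p,(p-o).round(4),'tool',r.inv().apply(p-o).round(4))"
```

```text
[0.4213 0.0335 0.192 ] [ 0.0007 -0.0006  0.0204] tool [ 0.0006  0.0006 -0.0204]
```

>>> {"method": "send_rows", "body": {"series": [[0.003, 0.06, 0, 0, 0, 0, 1], [0.003, 0.116, 0, 0, 0, 0, 1], [0.003, 0.116, 0, 0, 0, 0, 1], [0.003, 0.116, 0.1, 0, 0, 0, 1], [0.003, 0.116, 0.2, 0, 0, 0, 1], [0.003, 0.116, 0.3, 0, 0, 0, 1], [0.003, 0.116, 0.38, 0, 0, 0, 1], [0.003, 0.116, 0.43, 0, 0, 0, 1], [0.003, 0.116, 0.45, 0, 0, 0, 1], [0.003, 0.116, 0.45, 0, 0, 0, 1]]}}

```text
time: 13.73
ee_pos: [0.4237, 0.0164, 0.1042]
eef_rot: [-3.133, -0.232, 0.002]
wrist_force: [-0.0, -0.5, -0.2]
width: 0.71
grip_force: 29.8
```

No contact so far. I'll go on down gently.

>>> {"method": "send_rows", "body": {"series": [[0, 0, 0.02, 0, 0, 0, 1], [0, 0, 0.035, 0, 0, 0, 1], [0, 0, 0.05, 0, 0, 0, 1], [0, 0, 0.065, 0, 0, 0, 1], [0, 0, 0.075, 0, 0, 0, 1], [0, 0, 0.075, 0, 0, 0, 1], [0, 0, 0.075, 0, 0, 0, 1]]}}

```text
time: 14.32
ee_pos: [0.4239, 0.0163, 0.0934]
eef_rot: [-3.133, -0.232, 0.0]
wrist_force: [-0.2, -0.5, -0.7]
width: 0.711
grip_force: 29.8
```

>>> {"method": "send_rows", "body": {"series": [[0, 0, 0.01, 0, 0, 0, 1], [0, 0, 0.02, 0, 0, 0, 1], [0, 0, 0.03, 0, 0, 0, 1], [0, 0, 0.037, 0, 0, 0, 1], [0, 0, 0.037, 0, 0, 0, 1], [0, 0, 0.037, 0, 0, 0, 1], [0, 0, 0.037, 0, 0, 0, 1]]}}

```text
time: 14.9
ee_pos: [0.4239, 0.0163, 0.0883]
eef_rot: [3.133, 0.232, 0.0]
wrist_force: [-1.9, -0.2, 5.4]
width: 0.712
grip_force: 29.8
```

>>> {"method": "send_rows", "body": {"series": [[0, 0, 0, 0, 0, 0.05, 1], [0, 0, 0, 0, 0, 0.1, 1], [0, 0, 0, 0, 0, 0.15, 1], [0, 0, 0, 0, 0, 0.2, 1], [0, 0, 0, 0, 0, 0.25, 1], [0, 0, 0, 0, 0, 0.3, 1], [0, 0, 0, 0, 0, 0.35, 1], [0, 0, 0, 0, 0, 0.4, 1], [0, 0, 0, 0, 0, 0.45, 1], [0, 0, 0, 0, 0, 0.5, 1], [0, 0, 0, 0, 0, 0.55, 1], [0, 0, 0, 0, 0, 0.6, 1], [0, 0, 0, 0, 0, 0.65, 1], [0, 0, 0, 0, 0, 0.7, 1], [0, 0, 0, 0, 0, 0.75, 1], [0, 0, 0, 0, 0, 0.8, 1], [0, 0, 0, 0, 0, 0.8, 1], [0, 0, 0, 0, 0, 0.8, 1]]}}

```text
time: 16.4
ee_pos: [0.4246, 0.0161, 0.0883]
eef_rot: [-2.718, 1.574, -0.002]
wrist_force: [0.4, -0.2, 5.4]
width: 0.708
grip_force: 29.8
```

```bash
python3 -c "
from h import *
o=ctrl.get_obs();print(o['wrist_force'],o['wrist_torque'],o['qpos'])"
```

```text
[ 0.36379799 -0.1967782   5.42119199] [ 0.04841423 -0.05799951 -0.02082373] [-2.25865264e-01  1.77411569e-01  2.00090129e+00 -2.61139996e-05
  9.61840032e-01  2.39499256e+00]
```

>>> {"method": "send_rows", "body": {"series": [[0, 0, 0, 0, 0, 0.04, 1], [0, 0, 0, 0, 0, 0.08, 1], [0, 0, 0, 0, 0, 0.11, 1], [0, 0, 0, 0, 0, 0.13, 1], [0, 0, 0, 0, 0, 0.15, 1], [0, 0, 0, 0, 0, 0.15, 1], [0, 0, 0, 0, 0, 0.15, 1]]}}

```text
time: 16.98
ee_pos: [0.4243, 0.0164, 0.0883]
eef_rot: [-2.527, 1.866, -0.002]
wrist_force: [1.6, 0.4, 6.0]
width: 0.705
grip_force: 30.1
```

```bash
python3 -c "
from h import *
o=ctrl.get_obs();print(o['wrist_force'],o['wrist_torque'],R.from_rotvec(o['eef_rot']).as_matrix()[:2,0],o['qpos'][5])"
```

```text
[1.59319682 0.43238449 6.01618082] [ 0.39757251 -0.05619732  1.00278966] [ 0.29403214 -0.95579529] 2.6180569143838848
```

The torque has risen to 1 N·m at 81° of turn, so the ring is at its stop. I'll let go and rise.

>>> {"method": "send_rows", "body": {"series": [[0, 0, 0, 0, 0, 0, 0.25], [0, 0, 0, 0, 0, 0, 0], [0, 0, 0, 0, 0, 0, 0], [0, 0, 0, 0, 0, 0, 0], [0, 0, 0, 0, 0, 0, 0], [0, 0, 0, 0, 0, 0, 0], [0, 0, -0.1, 0, 0, 0, 0], [0, 0, -0.3, 0, 0, 0, 0], [0, 0, -0.5, 0, 0, 0, 0], [0, 0, -0.7, 0, 0, 0, 0], [0, 0, -0.8, 0, 0, 0, 0], [0, 0, -0.8, 0, 0, 0, 0], [0, 0, -0.8, 0, 0, 0, 0], [0, 0, -0.8, 0, 0, 0, 0]]}}

```text
time: 18.15
ee_pos: [0.4231, 0.0165, 0.2066]
eef_rot: [2.522, -1.872, -0.003]
wrist_force: [-0.3, 0.3, -0.1]
width: 0.998
grip_force: 0.0
```

```bash
python3 -c "
from h import *
s=eyes.snapshot('wrist')
for t in ('ring_center','disk_knob'):
  for d in spotter.find_in(s,t):
    l,a,r,b=d['rect'];print(t,d['conf'],d['rect'],at_z(s,((l+r)/2,(a+b)/2),.1))
print(proj(s,[[.424,.016,.109]]))"
```

```text
ring_center 0.94 [272.4, 362.7, 323.5, 392.1] [0.3547 0.1717 0.1   ]
ring_center 0.84 [227.1, 156.3, 320.0, 240.6] [0.4247 0.0153 0.1   ]
disk_knob 0.79 [256.9, 182.7, 297.0, 219.8] [0.4216 0.0166 0.1   ]
[[274.10919516 202.980595  ]]
```

```bash
python3 -c "
from h import *
print(ctrl.close_job())"
```

```text
the job is handed in; nothing more can be done
None
```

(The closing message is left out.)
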